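# Bring the salt to the front of the spice carousel and hold it there

## Task

The spice carousel is clamped by two brake screws. First loosen both wing knobs anticlockwise as far as their end stops, keeping the turntable where it is; then take the wooden handle on top and turn the turntable until the short salt shaker stands at the front, in line with the metal pointer of the base. Finish while still gripping the handle and holding the turntable still there, with all jars upright in their cups and the fruit and vegetables left alone.

Things in the scene. Friction and masses are not known exactly. Their poses are not given: they have to be found in the camera images.
- carousel_base: Fixed wooden foot of the spice carousel: a disc of radius 108 mm, 12 mm thick, with two arms towards the front left and front right, each carrying a brake screw. Origin: on the worktop under the turntable's axis. Its -x axis points to the front, through the metal pointer; +y is its left (seen by someone looking from the robot).
- pointer_tip (a point): Tip of the steel pointer (22 mm wide) that marks the front of the base: 150 mm from the turntable's axis, 18 mm above the worktop.
- turntable_handle (a point): Centre of the wooden bar handle on top of the turntable's post, on the turning axis, 182 mm above the worktop. The bar is 62 mm long along this point's x axis, 14 mm thick along its y axis and 38 mm tall (z 163 to 201 mm above the worktop); it turns with the turntable, and the axes of this point with it. The collar and post below it are up to 24 mm wide. Jar tops reach 135 mm above the worktop.
- turntable (a joint): Angle of the turntable against the base, rad, growing anticlockwise seen from above; it can turn from -3.1 to 3.1 and stays where it is left (friction torque 0.06 N m). Starts at zero.
- empty_front_cup (a point): Bottom of the turntable's empty front cup. The turntable (radius 93 mm) has six metal cups, 60 degrees apart, on a circle of 62 mm radius round the axis, inner width about 50 mm, 14 mm high, floor 26 mm above the worktop. At the start this empty cup is at the pointer and the opposite cup is empty too; the other four, 60 and 120 degrees to either side of the front, hold the jars. Its axes turn with the turntable.
- brake_left_grip (a point): Centre of the black wing of the left brake screw (on the base's left (+y) arm, 125 mm to the left of the turntable's axis and 70 mm to the front), 79 mm above the worktop. The wing is 50 mm long along this point's x axis, 12 mm thick along its y axis, 30 mm tall (z 64 to 94 mm above the worktop). It stands on a metal block whose top is 50 mm above the worktop and a 20 mm wide boss up to 60 mm.
- brake_right_grip (a point): The same for the right brake screw, on the base's right (-y) arm: 125 mm to the right of the axis and 70 mm to the front.
- brake_left (a joint): Angle of the left brake screw, rad: turns anticlockwise seen from above (loosening) as the value grows; 0 = clamped, 1.4 = loose, at its end stop. Starts at 0 to 0.3. Stays where it is left (friction torque 0.04 N m).
- brake_right (a joint): The same for the right brake screw: also anticlockwise, 1.4 = loose, at its end stop.
- salt_shaker_mid (a point): Middle of the salt shaker, half-way up: the short jar with a grey domed head, 44 mm in diameter and 90 mm tall, loose in one of the turntable's cups (play about 3 mm). It may stand in any of the four filled cups.
- spice_jar_2_mid (a point): Middle (53 mm up) of a spice jar with a red screw cap, 45 mm in diameter, 106 mm tall, loose in a cup.
- spice_jar_3_mid (a point): The same for a second spice jar, 106 mm tall.
- spice_jar_4_mid (a point): The same for a third spice jar, 109 mm tall.
- lemon: Lemon lying on the worktop, 78 x 55 x 56 mm; leave alone. Origin at its underside.
- onion: Onion on the worktop, 84 x 81 x 82 mm; leave alone. Origin at its underside.
- garlic: Garlic bulb on the worktop, 53 mm; leave alone. Origin at its underside.
There are look-alikes about, which are no part of the job. Leave any blue or turquoise look-alike of the part that bears spice_jar_4_mid alone. Leave any black look-alike of the part that bears salt_shaker_mid alone.

How it is judged:
By the outcome, as a careful person would: the job done as asked, in the order asked, and still so for the second after the job is handed in, while the arm keeps its last pose, push and grip.
It also fails if it takes over 72 s, if anything falls off the work surface, if the arm or the gripper's body presses on something with over 40 N, if the wrist force passes 120 N, or if a joint passes its speed limit or range.

## Robot

A 6-joint arm with a two-finger parallel gripper is mounted at the origin on a cart in front of the work surface, level with it; the furniture and walls round the work are solid. World frame = base frame: x ahead of the robot, y to its left, z up, the work surface at z = 0. Lengths are in m, angles in rad, forces in N, time in s.
With the tool pointing down it reaches from about 0.3 to 0.775 m from the base axis. Payload 14.6 kg.
Tool frame: the origin (TCP) lies between the finger pads; the fingertips stand 14 mm ahead of it and the grasp point (between the pads) lies 5 mm behind it; z points along the fingers, y is the line along which they close (so a half turn about z gives the same grasp; the last joint's range is limited). The gripper opens to 94 mm and grips with 3 to 60 N. Pads are 16 mm wide; open, the fingers measure 119 mm over their backs; the gripper's body (75 mm by 177 mm) begins 78 mm behind the grasp point.
Start: joints at [-1.195, 0.3, 1.521, -0, 1.321, -0.067], TCP at [0.236, -0.497, 0.219] pointing down, gripper open.
Joint ranges: [-3.03, 3.03], [-0.79, 2.21], [0.23, 2.52], [-1.04, 4.18], [0, 3.07], [-2.55, 2.55]. Speed limits (rad/s): [2.22, 2.22, 2.57, 3.14, 3.14, 3.14].

## Interface

Orientations are given as [roll, pitch, yaw] about the fixed x, y, z axes, in that order (R = Rz(yaw) Ry(pitch) Rx(roll)).
In Python, from station import ctrl gives the robot as it stands. The module is installed in compiled form; this text tells all that it offers.
- The arm moves only by the tool move_arm, never from a script. Its argument "targets" is a list of rows, each a list of 7 numbers: the opening, from -1 (shut) to 1 (fully open), then the shift along the tool's x, y, z in units of 50 mm (1.0 is 50 mm), then the turn, a rotation vector about the tool's x, y, z in rad. A call has 1 to 12 rows; each row is the pose to reach, as a shift and turn from the pose commanded when the call began, along the tool's axes at that moment; what a row does not reach only later rows make up. A row lasts 1/10 s, in which the tool goes at most 50 mm and 8.59 degrees, less where a joint would pass 70% of its speed; a pose out of reach is approached as far as the arm can. A call with a gripper value outside its range is refused whole. The fingers move at their own pace and stop on an object; "grip_force" is the grip in N (left out, the last holds). Time passes only in rows, so rows that repeat a pose let the fingers close. It gives the time, the measured TCP pose, the force, the opening and the grip force at its end, in the units of the state.
- ctrl.get_obs(): the state, without advancing time (a new reading comes with each control period).
- ctrl.camera(name): name is "side" or "top" or "wrist"; returns (picture, depth): 384x512x3 uint8, red, green, blue; 384x512 float32, m along the optical axis (not along the pixel's ray), 0 where there is no reading.
- ctrl.camera_params(name): a dict with "intrinsics" (3x3 intrinsics, pixels), "rvec" (rotation vector, rad) and "tvec" (3), from world to camera coordinates, as OpenCV has them; the wrist camera has in their place "T_tool_cam" (4x4, takes a point from camera to tool coordinates, whose origin is the TCP and whose axes are the flange's). Camera axes: x right, y down, z forward; pixel columns grow to the right and rows downward; lengths in m; the calibration is good to about 2 mm. A picture is of the moment at which its call begins: read the wrist's pose just before it. camera_params takes no time and is no camera call.
- ctrl.hand_in(): hands the job in; it is judged then, once.
Trained networks look in the newest picture that a camera, given by its name, has taken for a name from the list of things; names that differ only in an ending like _2 or _b are one class to them, and where a whole thing is asked for, a point or a joint stands for the part that bears it (a point fixed in the world has none). Each returns a list of dicts, best first, with "score" (0 to 1); they miss things now and then, are a little off and sometimes report something else, mostly with a low value. They report only what shows in the picture. A call takes as long as a camera call. They do not tell look-alikes from the thing itself.
- ctrl.cut_out(camera, target): "region" (384x512 bool, what is visible of it) and "point" ([column, row] in pixels, amid what is visible of it).
- ctrl.tip_of(camera, target): "point" ([column, row] in pixels: a listed point, or the origin of a listed thing).
The state is a dict: "time_s": time; "qpos": joint angles; "joint_vel": joint speeds; "tau": joint torques, N m; "ee_pos": TCP position; "eef_rot": TCP orientation; "force": force on the tool from outside, world axes, zero at the start; "moment": the same for the moment, N m; "grip_width": finger opening in m; "grip_force": force on a finger pad.
Only numpy, scipy, OpenCV 4.12 (cv2) and the standard library are available. Lean on these libraries where they do the work, as an engineer would, in place of code of your own. Each camera call takes 0.05 s, during which the arm holds its last target. There are 200 camera calls.

## Working session

There is one attempt and no reset: what is moved stays moved. The work goes in short steps, Python scripts to look and compute and a tool call to move; the robot and the scene stay as the last step left them, time stands still between calls to the robot, and variables do not carry over. Pictures are saved under pics/ and viewed, at most 10 in all, crops included, and the job is handed in when it is done.

Besides the shell and the picture viewer there is one more tool, called after "Call:" as a command line: name --pt "numbers of a row" for each row, then --argument value for the rest. move_arm: Moves the arm, as the interface text tells. Its arguments: {"type":"object","properties":{"targets":{"type":"array"},"grip_force":{"type":"number"}},"required":["targets"]}

```bash
mkdir -p pics
cat > h.py <<'E'
import numpy as np, cv2
from scipy.spatial.transform import Rotation as R
from station import ctrl
def ray(cam,px,z):
    p=ctrl.camera_params(cam);K=np.array(p["intrinsics"]);Rm=cv2.Rodrigues(np.array(p["rvec"],float))[0];t=np.array(p["tvec"]).ravel()
    c=-Rm.T@t;d=Rm.T@np.linalg.inv(K)@np.array([px[0],px[1],1.]);return c+d*(z-c[2])/d[2]
def cloud(cam,depth):
    p=ctrl.camera_params(cam);K=np.array(p["intrinsics"]);Rm=cv2.Rodrigues(np.array(p["rvec"],float))[0];t=np.array(p["tvec"]).ravel()
    v,u=np.mgrid[:384,:512];P=np.stack([u,v,np.ones_like(u)],-1)@np.linalg.inv(K).T*depth[...,None]
    return (P-t)@Rm
E
python3 - <<'E'
from h import *
np.set_printoptions(precision=4,suppress=True)
ims={}
for c in["top","side"]:
    im,d=ctrl.camera(c);cv2.imwrite(f"pics/{c}0.png",im[...,::-1]);np.save(f"{c}0.npy",d)
    for n,z in [("carousel_base",0),("pointer_tip",.018),("turntable_handle",.182),("empty_front_cup",.026),("brake_left_grip",.079),("brake_right_grip",.079),("salt_shaker_mid",.071),("spice_jar_2_mid",.079)]:
        for r in ctrl.tip_of(c,n)[:4]: print(c,n,round(r["score"],2),np.round(r["point"]),ray(c,r["point"],z))
o=ctrl.get_obs();print({k:np.round(v,3) for k,v in o.items()})
E
```

```text
top carousel_base 0.63 [214. 187.] [0.447  0.2204 0.    ]
top pointer_tip 0.7 [249. 215.] [0.3548 0.1058 0.018 ]
top turntable_handle 0.96 [208. 172.] [0.4548 0.2161 0.182 ]
top turntable_handle 0.51 [190. 185.] [0.4181 0.2628 0.182 ]
top empty_front_cup 0.84 [228. 198.] [0.4054 0.1737 0.026 ]
top empty_front_cup 0.16 [192. 187.] [0.4391 0.2904 0.026 ]
top brake_left_grip 0.5 [199. 224.] [0.3186 0.2514 0.079 ]
top brake_left_grip 0.21 [209. 171.] [0.4823 0.2286 0.079 ]
top salt_shaker_mid 0.75 [220. 160.] [0.5182 0.1974 0.071 ]
top salt_shaker_mid 0.6 [298. 162.] [ 0.5163 -0.0449  0.071 ]
top salt_shaker_mid 0.59 [146. 199.] [0.3934 0.4193 0.071 ]
top spice_jar_2_mid 0.8 [232. 173.] [0.4752 0.1585 0.079 ]
top spice_jar_2_mid 0.46 [251. 218.] [0.3375 0.0971 0.079 ]
side carousel_base 0.7 [215. 204.] [0.4563 0.215  0.    ]
side carousel_base 0.66 [227. 212.] [0.4157 0.1689 0.    ]
side pointer_tip 0.77 [246. 222.] [0.356  0.0949 0.018 ]
side turntable_handle 0.75 [211. 180.] [0.4473 0.2172 0.182 ]
side empty_front_cup 0.94 [226. 210.] [0.4106 0.1726 0.026 ]
side brake_left_grip 0.61 [207. 226.] [0.3182 0.2426 0.079 ]
side brake_right_grip 0.51 [244. 180.] [0.5107 0.0954 0.079 ]
side salt_shaker_mid 0.62 [214. 177.] [0.5378 0.2109 0.071 ]
side salt_shaker_mid 0.58 [160. 214.] [0.3824 0.4177 0.071 ]
side spice_jar_2_mid 0.69 [229. 192.] [0.4594 0.1558 0.079 ]
{'time_s': np.float64(0.9), 'qpos': array([-1.195,  0.3  ,  1.521,  0.   ,  1.321, -0.067]), 'joint_vel': array([-0.   ,  0.001, -0.001, -0.002,  0.   , -0.   ]), 'tau': array([  0.   , -53.166, -35.291,   0.071,   0.021,   0.   ]), 'ee_pos': array([ 0.236, -0.497,  0.219]), 'eef_rot': array([ 3.142, -0.   ,  0.443]), 'force': array([-0.311,  0.223, -0.987]), 'moment': array([-0.025, -0.027, -0.005]), 'grip_force': np.float64(0.0), 'grip_width': np.float64(0.094)}
```

View pics/top0.png

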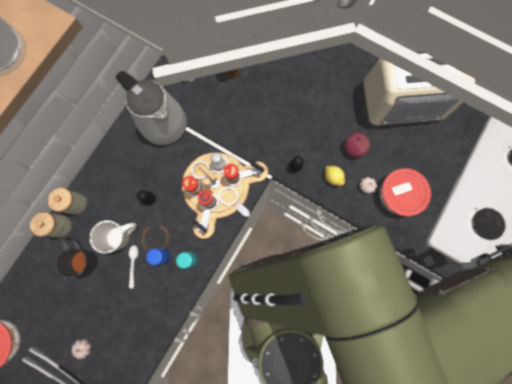

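View pics/side0.png

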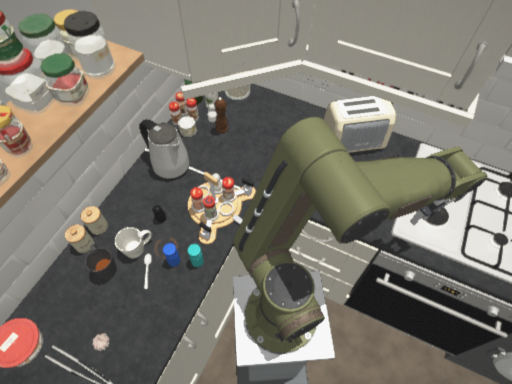

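Run:
```python
from h import *
np.set_printoptions(precision=4,suppress=True)
print(ctrl.camera_params("wrist"))
o=ctrl.get_obs();T=R.from_euler('xyz',o["eef_rot"]).as_matrix()
# hover target
for p in ([.44,.20,.42],):print((T.T@(np.array(p)-o["ee_pos"]))/.05)
d=np.load("side0.npy");P=cloud("side",d);cv2.imwrite
im=cv2.imread("pics/side0.png")[150:260,130:280];cv2.imwrite("pics/c1.png",cv2.resize(im,None,fx=4.5,fy=4.5,interpolation=cv2.INTER_CUBIC))
```

```text
{'intrinsics': array([[344.6495,   0.    , 261.5974],
       [  0.    , 344.6495, 193.2774],
       [  0.    ,   0.    ,   1.    ]]), 'T_tool_cam': array([[ 0.0013, -0.9586, -0.2847,  0.0828],
       [ 1.    ,  0.0015, -0.0005, -0.0008],
       [ 0.0009, -0.2847,  0.9586, -0.1645],
       [ 0.    ,  0.    ,  0.    ,  1.    ]])}
[  9.6652 -10.8432  -4.0109]
```

View pics/c1.png

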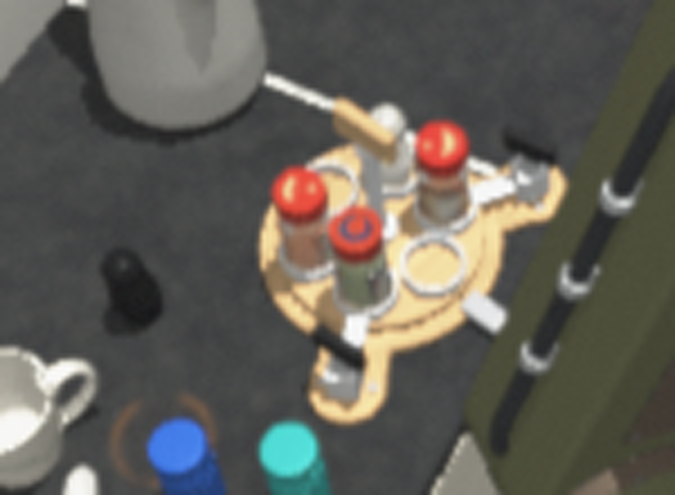

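Call:
move_arm --pt "1 0 0 -1 0 0 0" --pt "1 0.3 -0.3 -2 0 0 0" --pt "1 0.9 -1 -3 0 0 0" --pt "1 1.5 -1.6 -3.6 0 0 0" --pt "1 2.2 -2.3 -4 0 0 0" --pt "1 2.8 -3 -4 0 0 0" --pt "1 3.5 -3.7 -4 0 0 0" --pt "1 4.2 -4.4 -4 0 0 0" --pt "1 4.9 -5.1 -4 0 0 0" --pt "1 5.6 -5.9 -4 0 0 0" --pt "1 6.3 -6.6 -4 0 0 0" --pt "1 6.8 -7.2 -4 0 0 0"

```text
time_s: 2.1
ee_pos: [0.3858, -0.0338, 0.4197]
eef_rot: [3.141, -0.001, 0.443]
force: [1.4, -0.3, -0.7]
grip_width: 0.094
grip_force: 0.0
```

Call:
move_arm --pt "1 0.6 -0.7 0 0 0 0" --pt "1 1.3 -1.4 0 0 0 0" --pt "1 2 -2.1 0 0 0 0" --pt "1 2.7 -2.8 0 0 0 0" --pt "1 3.3 -3.5 0 0 0 0" --pt "1 3.75 -3.9 0 0 0 0" --pt "1 3.75 -3.9 0 0 0 0" --pt "1 3.75 -3.9 0 0 0 0" --pt "1 3.75 -3.9 0 0 0 0"

```text
time_s: 3.0
ee_pos: [0.4715, 0.2199, 0.4198]
eef_rot: [3.141, -0.0, 0.442]
force: [0.7, -0.2, 0.1]
grip_width: 0.0937
grip_force: 0.0
```

```bash
cat >> h.py <<'E'
def wcam():
    o=ctrl.get_obs();im,d=ctrl.camera("wrist");T=np.eye(4);T[:3,:3]=R.from_euler('xyz',o["eef_rot"]).as_matrix();T[:3,3]=o["ee_pos"]
    p=ctrl.camera_params("wrist");return im,d,T@np.array(p["T_tool_cam"]),np.array(p["intrinsics"])
def wray(Tc,K,px,z):
    d=Tc[:3,:3]@np.linalg.inv(K)@np.array([px[0],px[1],1.]);c=Tc[:3,3];return c+d*(z-c[2])/d[2]
def wcloud(Tc,K,d):
    v,u=np.mgrid[:384,:512];P=np.stack([u,v,np.ones_like(u)],-1)@np.linalg.inv(K).T*d[...,None];return P@Tc[:3,:3].T+Tc[:3,3]
def bar(P,m):
    """centre and long-axis angle of masked points, via minAreaRect in mm"""
    q=(P[m][:,:2]*1000).astype(np.float32);(c,s,a)=cv2.minAreaRect(q);a=np.deg2rad(a)+(np.pi/2 if s[1]>s[0] else 0)
    return np.array(c)/1000,s,a%np.pi,len(q)
E
python3 - <<'E'
from h import *
np.set_printoptions(precision=4,suppress=True)
o=ctrl.get_obs();print(o["time_s"],o["ee_pos"],o["eef_rot"],o["qpos"])
im,d,Tc,K=wcam();cv2.imwrite("pics/w1.png",im[...,::-1]);np.savez("w1.npz",im=im,d=d,Tc=Tc,K=K)
for n,z in [("carousel_base",0),("pointer_tip",.018),("turntable_handle",.182),("empty_front_cup",.026),("brake_left_grip",.079),("brake_right_grip",.079),("salt_shaker_mid",.071)]:
    for r in ctrl.tip_of("wrist",n)[:2]: print(n,round(r["score"],2),np.round(r["point"]),wray(Tc,K,r["point"],z))
P=wcloud(Tc,K,d)
for n,z0,z1 in [("turntable_handle",.195,.208),("brake_left_grip",.086,.1),("brake_right_grip",.086,.1)]:
    for r in ctrl.cut_out("wrist",n)[:2]:
        m=r["region"]&(P[...,2]>z0)&(P[...,2]<z1)
        if m.sum()>5: print(n,round(r["score"],2),r["point"],bar(P,m),np.median(P[m],0))
E
```

```text
3.0 [0.4715 0.2199 0.4198] [ 3.1414 -0.0004  0.4421] [ 0.366   0.1682  1.2291 -0.0001  1.7439  1.4947]
carousel_base 0.87 [258. 155.] [0.4483 0.2161 0.    ]
pointer_tip 0.64 [292. 231.] [0.3538 0.1062 0.018 ]
turntable_handle 0.68 [258. 177.] [0.4546 0.2182 0.182 ]
empty_front_cup 0.68 [270. 187.] [0.4114 0.1777 0.026 ]
brake_left_grip 0.79 [204. 234.] [0.3114 0.2451 0.079 ]
salt_shaker_mid 0.71 [419. 194.] [ 0.5119 -0.0301  0.071 ]
salt_shaker_mid 0.62 [283. 127.] [0.5132 0.2063 0.071 ]
turntable_handle 0.58 [258.6, 144.4] (array([0.4524, 0.2192]), (60.958106994628906, 14.013644218444824), np.float64(0.838473765500237), 597) [0.4536 0.2199 0.1996]
brake_left_grip 0.66 [201.9, 234.4] (array([0.3133, 0.2512]), (47.38570022583008, 12.603899955749512), np.float64(0.9017118571647136), 241) [0.3147 0.2512 0.0927]
brake_right_grip 0.93 [349.9, 171.8] (array([0.4983, 0.084 ]), (48.84986877441406, 12.097246170043945), np.float64(1.02373969594588), 274) [0.4987 0.0854 0.0925]
brake_right_grip 0.68 [202.9, 232.1] (array([0.3141, 0.2506]), (47.35909652709961, 10.723801612854004), np.float64(0.911045903890305), 227) [0.3148 0.2506 0.0927]
```

View pics/w1.png

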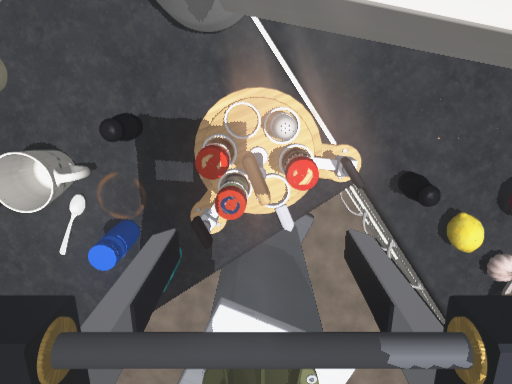

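Call:
move_arm --pt "0 -0.7 -0.5 0 0 0 -0.14" --pt "0 -1.4 -1 0 0 0 -0.28" --pt "0 -2.1 -1.5 0.3 0 0 -0.42" --pt "0 -2.59 -1.91 1 0 0 -0.463" --pt "0 -2.59 -1.91 2 0 0 -0.463" --pt "0 -2.59 -1.91 3 0 0 -0.463" --pt "0 -2.59 -1.91 4 0 0 -0.463" --pt "0 -2.59 -1.91 5 0 0 -0.463" --pt "0 -2.59 -1.91 5.4 0 0 -0.463" --pt "0 -2.59 -1.91 5.4 0 0 -0.463" --pt "0 -2.59 -1.91 5.4 0 0 -0.463"

```text
time_s: 4.65
ee_pos: [0.3141, 0.2517, 0.1504]
eef_rot: [3.141, -0.001, 0.906]
force: [0.3, -0.0, 0.1]
grip_width: 0.0471
grip_force: 0.0
```

Run:
```python
from h import *
np.set_printoptions(precision=4,suppress=True)
o=ctrl.get_obs();print(o["time_s"],o["ee_pos"],o["eef_rot"],o["qpos"],o["grip_width"],o["force"],o["moment"])
im,d,Tc,K=wcam();cv2.imwrite("pics/w2.png",im[...,::-1]);P=wcloud(Tc,K,d)
m=(np.hypot(P[...,0]-.3137,P[...,1]-.251)<.04)&(P[...,2]>.088)&(P[...,2]<.1)&(im.max(-1)<70)&(d>0)
print(m.sum(),bar(P,m) if m.sum()>5 else 0)
w=np.load("w1.npz");P=wcloud(w["Tc"],w["K"],w["d"]);print([P[r,c] for r,c in[(60,284),(115,317),(180,360),(210,385),(200,350)]])
```

```text
4.65 [0.3141 0.2517 0.1504] [ 3.1414 -0.0007  0.9058] [0.5845 0.0459 1.9917 0.     1.1033 1.2495] 0.04714905832872426 [ 0.2666 -0.0315  0.0566] [-0.0223 -0.0191  0.0263]
798 (array([0.3129, 0.2507]), (49.247074127197266, 11.595755577087402), np.float64(0.8892916062098837), 798)
[array([ 0.6043,  0.2444, -0.0058]), array([0.5508, 0.1573, 0.0011]), array([0.4945, 0.0715, 0.092 ]), array([ 0.4558, -0.0318, -0.0009]), array([ 0.2895, -0.3087, -0.9067])]
```

View pics/w2.png

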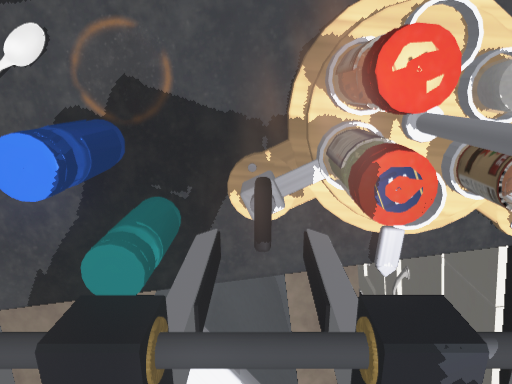

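Call:
move_arm --pt "0 -0.03 0 0.7 0 0 0.01" --pt "0 -0.03 0 1.43 0 0 0.015" --pt "0 -0.03 0 1.43 0 0 0.015" --pt "-1 -0.03 0 1.43 0 0 0.015" --pt "-1 -0.03 0 1.43 0 0 0.015" --pt "-1 -0.03 0 1.43 0 0 0.015" --pt "-1 -0.03 0 1.43 0 0 0.015" --pt "-1 -0.03 0 1.43 0 0 0.015" --grip_force 20

```text
time_s: 5.5
ee_pos: [0.3135, 0.2502, 0.0787]
eef_rot: [3.14, -0.001, 0.891]
force: [5.3, -9.2, 3.7]
grip_width: 0.0121
grip_force: 20.0
```

```bash
cat > st.py <<'E'
from h import *
np.set_printoptions(precision=4,suppress=True)
o=ctrl.get_obs();print(*[(k,np.round(o[k],4)) for k in o if k not in("tau","joint_vel")],sep="\n")
E
python3 st.py
```

```text
('time_s', np.float64(5.5))
('qpos', array([ 0.5829,  0.1624,  2.0618, -0.0014,  0.9156,  1.2633]))
('ee_pos', array([0.3135, 0.2502, 0.0787]))
('eef_rot', array([ 3.14  , -0.0014,  0.8913]))
('force', array([ 5.3068, -9.2303,  3.6703]))
('moment', array([-1.8295, -1.0121,  0.066 ]))
('grip_force', np.float64(19.9959))
('grip_width', np.float64(0.0121))
```

Call:
move_arm --pt "-1 0 0.02 0 0 0 -0.12" --pt "-1 0 0.02 0 0 0 -0.24" --pt "-1 0 0.02 0 0 0 -0.36" --pt "-1 0 0.02 0 0 0 -0.48" --pt "-1 0 0.02 0 0 0 -0.6" --pt "-1 0 0.02 0 0 0 -0.72" --pt "-1 0 0.02 0 0 0 -0.84" --pt "-1 0 0.02 0 0 0 -0.96" --pt "-1 0 0.02 0 0 0 -1.08" --pt "-1 0 0.02 0 0 0 -1.2" --pt "-1 0 0.02 0 0 0 -1.28" --pt "-1 0 0.02 0 0 0 -1.28"

```text
time_s: 6.7
ee_pos: [0.3132, 0.25, 0.0786]
eef_rot: [-3.141, -0.001, 2.174]
force: [-7.9, 1.9, 10.4]
grip_width: 0.0119
grip_force: 20.0
```

```bash
python3 st.py
```

```text
('time_s', np.float64(6.7))
('qpos', array([ 0.5816,  0.1626,  2.0617,  0.0013,  0.9176, -0.0221]))
('ee_pos', array([0.3132, 0.25  , 0.0786]))
('eef_rot', array([-3.1413, -0.0011,  2.1737]))
('force', array([-7.9491,  1.8879, 10.3586]))
('moment', array([0.3163, 1.5243, 0.0544]))
('grip_force', np.float64(19.9964))
('grip_width', np.float64(0.0119))
```

Call:
move_arm --pt "-1 0 0 0 0 0 -0.04" --pt "-1 0 0 0 0 0 -0.07" --pt "-1 0 0 0 0 0 -0.1" --pt "-1 0 0 0 0 0 -0.1"

```text
time_s: 7.1
ee_pos: [0.3132, 0.25, 0.0786]
eef_rot: [-3.142, -0.001, 2.271]
force: [-7.4, 1.0, 12.2]
grip_width: 0.012
grip_force: 20.4
```

```bash
python3 st.py
```

```text
('time_s', np.float64(7.1))
('qpos', array([ 0.5815,  0.1626,  2.0617,  0.0014,  0.9175, -0.1197]))
('ee_pos', array([0.3132, 0.25  , 0.0786]))
('eef_rot', array([-3.1415, -0.0011,  2.2712]))
('force', array([-7.4365,  1.0104, 12.1818]))
('moment', array([ 0.2084,  1.4151, -0.4011]))
('grip_force', np.float64(20.3755))
('grip_width', np.float64(0.012))
```

Call:
move_arm --pt "0 0 0 0 0 0 0" --pt "0 0 0 0 0 0 0" --pt "0 0 0 0 0 0 0" --pt "0 0 0 -0.8 0 0 0" --pt "0 0 0 -1.8 0 0 0" --pt "0 0 0 -2.8 0 0 0"

```text
time_s: 7.7
ee_pos: [0.3131, 0.2493, 0.2196]
eef_rot: [-3.141, -0.0, 2.271]
force: [1.0, -0.2, -0.2]
grip_width: 0.0474
grip_force: 0.0
```

Run:
```python
from h import *
np.set_printoptions(precision=4,suppress=True)
o=ctrl.get_obs();print(o["time_s"],o["ee_pos"],o["eef_rot"],o["grip_width"],o["force"],o["moment"])
im,d,Tc,K=wcam();cv2.imwrite("pics/w3.png",im[...,::-1]);P=wcloud(Tc,K,d)
for c in ([.3132,.25],[.4985,.084]):
    m=(np.hypot(P[...,0]-c[0],P[...,1]-c[1])<.04)&(P[...,2]>.088)&(P[...,2]<.1)&(im.max(-1)<70)&(d>0)
    print(m.sum(),bar(P,m) if m.sum()>5 else 0)
```

```text
7.7 [0.3131 0.2493 0.2196] [-3.1406 -0.      2.2707] 0.04735161774613516 [ 1.0281 -0.2351 -0.2002] [ 0.0002 -0.1618  0.0075]
145 (array([0.3128, 0.2534]), (7.826622486114502, 45.582942962646484), np.float64(2.277496814978986), 145)
0 0
```

Call:
move_arm --pt "0 -0.5 0.07 0 0 0 0.13" --pt "0 -1.1 0.15 0 0 0 0.26" --pt "0 -1.7 0.24 0 0 0 0.4" --pt "0 -2.3 0.32 0 0 0 0.54" --pt "0 -2.9 0.41 0 0 0 0.68" --pt "0 -3.5 0.5 0 0 0 0.82" --pt "0 -4.1 0.58 0 0 0 0.96" --pt "0 -4.6 0.65 0 0 0 1.1" --pt "0 -4.93 0.69 0 0 0 1.247" --pt "0 -4.93 0.69 0.7 0 0 1.247" --pt "0 -4.93 0.69 1.4 0 0 1.247" --pt "0 -4.93 0.69 1.4 0 0 1.247"

```text
time_s: 8.95
ee_pos: [0.4968, 0.083, 0.1441]
eef_rot: [-3.136, 0.004, 1.024]
force: [-0.2, -0.0, 0.3]
grip_width: 0.0468
grip_force: 0.0
```

Run:
```python
from h import *
np.set_printoptions(precision=4,suppress=True)
o=ctrl.get_obs();print(o["time_s"],o["ee_pos"],o["eef_rot"],o["grip_width"],o["force"],o["moment"])
im,d,Tc,K=wcam();cv2.imwrite("pics/w4.png",im[...,::-1]);P=wcloud(Tc,K,d)
for c in ([.3132,.25],[.4985,.084]):
    m=(np.hypot(P[...,0]-c[0],P[...,1]-c[1])<.04)&(P[...,2]>.088)&(P[...,2]<.1)&(im.max(-1)<70)&(d>0)
    print(m.sum(),bar(P,m) if m.sum()>5 else 0)
```

```text
8.95 [0.4968 0.083  0.1441] [-3.1359  0.0043  1.0235] 0.046768610546151154 [-0.2405 -0.0382  0.2988] [-0.022  -0.018   0.0231]
0 0
582 (array([0.4994, 0.0839]), (48.31157302856445, 10.45559024810791), np.float64(1.0122996880092812), 582)
```

View pics/w4.png

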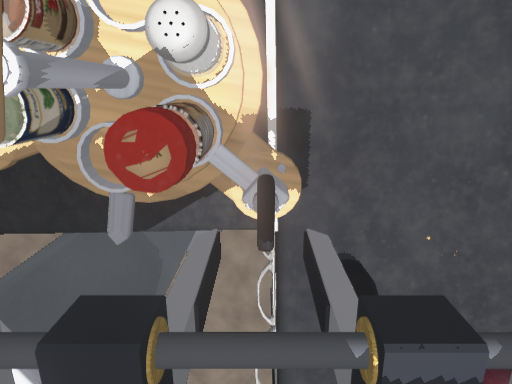

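Call:
move_arm --pt "0 0.04 0.03 0.6 -0.006 0.004 0.01" --pt "0 0.04 0.03 1.31 -0.006 0.004 0.01" --pt "0 0.04 0.03 1.31 -0.006 0.004 0.01" --pt "-1 0.04 0.03 1.31 -0.006 0.004 0.01" --pt "-1 0.04 0.03 1.31 -0.006 0.004 0.01" --pt "-1 0.04 0.03 1.31 -0.006 0.004 0.01" --pt "-1 0.04 0.03 1.31 -0.006 0.004 0.01" --pt "-1 0.04 0.03 1.31 -0.006 0.004 0.01" --grip_force 20

```text
time_s: 9.8
ee_pos: [0.5007, 0.0848, 0.0832]
eef_rot: [3.137, -0.005, 1.014]
force: [-6.7, 6.0, 18.4]
grip_width: 0.0115
grip_force: 20.0
```

```bash
python3 st.py
```

```text
('time_s', np.float64(9.8))
('qpos', array([0.0952, 0.3652, 1.7804, 0.0008, 0.9894, 0.652 ]))
('ee_pos', array([0.5007, 0.0848, 0.0832]))
('eef_rot', array([ 3.1368, -0.0045,  1.0136]))
('force', array([-6.7389,  6.0238, 18.3766]))
('moment', array([ 1.1563,  1.5333, -0.0249]))
('grip_force', np.float64(20.039))
('grip_width', np.float64(0.0115))
```

Call:
move_arm --pt "-1 0 -0.02 -0.02 0.006 -0.004 0" --pt "-1 0 -0.02 -0.02 0.006 -0.004 -0.12" --pt "-1 0 -0.02 -0.02 0.006 -0.004 -0.24" --pt "-1 0 -0.02 -0.02 0 0 -0.36" --pt "-1 0 -0.02 -0.02 0 0 -0.48" --pt "-1 0 -0.02 -0.02 0 0 -0.6" --pt "-1 0 -0.02 -0.02 0 0 -0.72" --pt "-1 0 -0.02 -0.02 0 0 -0.84" --pt "-1 0 -0.02 -0.02 0 0 -0.96" --pt "-1 0 -0.02 -0.02 0 0 -1.08" --pt "-1 0 -0.02 -0.02 0 0 -1.16" --pt "-1 0 -0.02 -0.02 0 0 -1.16"

```text
time_s: 11.0
ee_pos: [0.4979, 0.0847, 0.0833]
eef_rot: [3.141, 0.001, 2.177]
force: [-17.9, -1.1, 11.2]
grip_width: 0.0117
grip_force: 20.0
```

```bash
python3 st.py
```

```text
('time_s', np.float64(11.0))
('qpos', array([ 0.0961,  0.3625,  1.7839, -0.0005,  0.9943, -0.5098]))
('ee_pos', array([0.4979, 0.0847, 0.0833]))
('eef_rot', array([3.141 , 0.0008, 2.1769]))
('force', array([-17.9119,  -1.0787,  11.2199]))
('moment', array([-0.207 ,  3.4279,  0.0182]))
('grip_force', np.float64(20.0199))
('grip_width', np.float64(0.0117))
```

Call:
move_arm --pt "-1 0.02 -0.025 0 0 0 0" --pt "-1 0.02 -0.025 0 0 0 -0.04" --pt "-1 0.02 -0.025 0 0 0 -0.08" --pt "-1 0.02 -0.025 0 0 0 -0.1" --pt "-1 0.02 -0.025 0 0 0 -0.1"

```text
time_s: 11.5
ee_pos: [0.4976, 0.0847, 0.0833]
eef_rot: [3.138, 0.003, 2.274]
force: [-6.7, -1.2, 3.1]
grip_width: 0.0117
grip_force: 20.4
```

```bash
python3 st.py
```

```text
('time_s', np.float64(11.5))
('qpos', array([ 0.0962,  0.3602,  1.7871, -0.0007,  0.99  , -0.6066]))
('ee_pos', array([0.4976, 0.0847, 0.0833]))
('eef_rot', array([3.1384, 0.0029, 2.274 ]))
('force', array([-6.6682, -1.2076,  3.069 ]))
('moment', array([-0.3744,  1.3028, -0.3759]))
('grip_force', np.float64(20.3945))
('grip_width', np.float64(0.0117))
```

Call:
move_arm --pt "0 0 0 0 0 0 0" --pt "0 0 0 0 0 0 0" --pt "0 0 0 0 0 0 0" --pt "0 0 0 -0.8 0 0 0" --pt "0 0 0 -1.8 0 0 0" --pt "0 0 0 -2.8 0 0 0" --pt "0 0 0 -3.8 0 0 0" --pt "0 0 0 -4.2 0 0 0"

```text
time_s: 12.3
ee_pos: [0.4979, 0.085, 0.2985]
eef_rot: [3.13, 0.008, 2.274]
force: [0.2, -0.6, -0.9]
grip_width: 0.0464
grip_force: 0.0
```

Call:
move_arm --pt "0 0.2 0.08 0 0 0 -0.14" --pt "0 0.5 0.2 0 0 0 -0.28" --pt "0 0.8 0.32 0 0 0 -0.42" --pt "0 1.1 0.44 0 0 0 -0.56" --pt "0 1.4 0.56 0 0 0 -0.7" --pt "0 1.7 0.68 0 0 0 -0.84" --pt "0 2 0.8 0 0 0 -0.98" --pt "0 2.3 0.91 0 0 0 -1.12" --pt "0 2.5 1 0 0 0 -1.26" --pt "0 2.64 1.05 0 0 0 -1.4" --pt "0 2.64 1.05 0 0 0 -1.54" --pt "0 2.64 1.05 0 0 0 -1.68"

```text
time_s: 13.5
ee_pos: [0.4518, 0.2198, 0.2932]
eef_rot: [-3.136, 0.005, -2.323]
force: [-0.1, -0.6, -0.5]
grip_width: 0.0474
grip_force: 0.0
```

Call:
move_arm --pt "0 0 0 0 0 0 -0.025" --pt "0 0 0 0 0 0 -0.025" --pt "0 0 0 0 0 0 -0.025"

```text
time_s: 13.8
ee_pos: [0.4519, 0.2195, 0.2932]
eef_rot: [-3.136, 0.005, -2.308]
force: [0.0, 0.4, -0.1]
grip_width: 0.047
grip_force: 0.0
```

Run:
```python
from h import *
np.set_printoptions(precision=4,suppress=True)
o=ctrl.get_obs();print(o["time_s"],o["ee_pos"],o["eef_rot"],o["qpos"],o["grip_width"],o["force"],o["moment"])
im,d,Tc,K=wcam();cv2.imwrite("pics/w5.png",im[...,::-1]);P=wcloud(Tc,K,d)
m=(np.hypot(P[...,0]-.4525,P[...,1]-.2192)<.045)&(P[...,2]>.192)&(P[...,2]<.206)&(d>0)
print(m.sum(),bar(P,m) if m.sum()>5 else 0)
for r in ctrl.tip_of("wrist","salt_shaker_mid")[:2]: print(r["score"],wray(Tc,K,r["point"],.071))
```

```text
13.8 [0.4519 0.2195 0.2932] [-3.1364  0.0051 -2.3076] [ 0.3805  0.1403  1.5442 -0.0025  1.4502 -2.024 ] 0.04695456968479976 [ 0.0255  0.4287 -0.116 ] [ 0.1008 -0.1333 -0.0005]
1256 (array([0.452 , 0.2182]), (60.826568603515625, 13.445873260498047), np.float64(0.839691828803812), 1256)
0.97 [0.3984 0.415  0.071 ]
0.79 [ 0.5113 -0.0288  0.071 ]
```

View pics/w5.png

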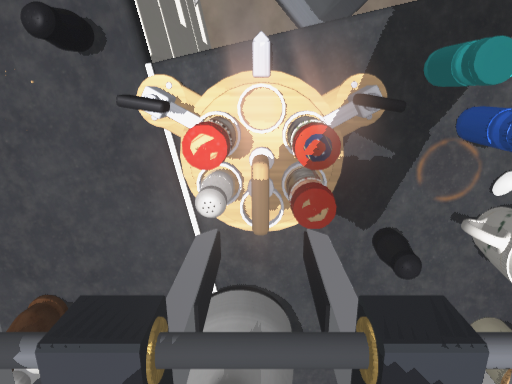

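Call:
move_arm --pt "0 0 0 0.8 -0.005 0.005 -0.006" --pt "0 0 0 1.6 -0.005 0.005 -0.006" --pt "0 0 0 2.24 -0.005 0.005 -0.006" --pt "0 0 0 2.24 -0.005 0.005 -0.006" --pt "-1 0 0 2.24 -0.005 0.005 -0.006" --pt "-1 0 0 2.24 -0.005 0.005 -0.006" --pt "-1 0 0 2.24 -0.005 0.005 -0.006" --pt "-1 0 0 2.24 -0.005 0.005 -0.006" --pt "-1 0 0 2.24 -0.005 0.005 -0.006" --grip_force 25

```text
time_s: 14.8
ee_pos: [0.4537, 0.219, 0.1821]
eef_rot: [-3.138, 0.002, -2.299]
force: [5.8, -6.4, 3.3]
grip_width: 0.0138
grip_force: 25.0
```

```bash
python3 st.py
```

```text
('time_s', np.float64(14.8))
('qpos', array([ 0.378 ,  0.231 ,  1.6986, -0.0022,  1.2092, -2.035 ]))
('ee_pos', array([0.4537, 0.219 , 0.1821]))
('eef_rot', array([-3.1385,  0.0016, -2.2986]))
('force', array([ 5.8414, -6.4168,  3.3064]))
('moment', array([-0.7118, -1.0428, -0.0482]))
('grip_force', np.float64(25.008))
('grip_width', np.float64(0.0138))
```

Call:
move_arm --pt "-1 0 -0.02 0 0 0 0.02" --pt "-1 0 -0.02 0 0 0 0.07" --pt "-1 0 -0.02 0 0 0 0.15" --pt "-1 0 -0.02 0 0 0 0.25" --pt "-1 0 -0.02 0 0 0 0.35" --pt "-1 0 -0.02 0 0 0 0.45" --pt "-1 0 -0.02 0 0 0 0.55" --pt "-1 0 -0.02 0 0 0 0.65" --pt "-1 0 -0.02 0 0 0 0.75" --pt "-1 0 -0.02 0 0 0 0.85" --pt "-1 0 -0.02 0 0 0 0.95" --pt "-1 0 -0.02 0 0 0 1.0"

```text
time_s: 16.0
ee_pos: [0.4541, 0.2181, 0.1821]
eef_rot: [-3.141, 0.002, 2.98]
force: [3.0, -8.4, 6.7]
grip_width: 0.0141
grip_force: 25.0
```

```bash
python3 st.py
```

```text
('time_s', np.float64(16.0))
('qpos', array([ 0.376 ,  0.2317,  1.6978, -0.0022,  1.2107, -1.0325]))
('ee_pos', array([0.4541, 0.2181, 0.1821]))
('eef_rot', array([-3.1406,  0.0023,  2.98  ]))
('force', array([ 2.9943, -8.3785,  6.6801]))
('moment', array([-1.5137, -0.5412,  0.0455]))
('grip_force', np.float64(25.0019))
('grip_width', np.float64(0.0141))
```

Call:
move_arm --pt "-1 0 -0.015 0 0 0 0.08" --pt "-1 0 -0.015 0 0 0 0.18" --pt "-1 0 -0.015 0 0 0 0.28" --pt "-1 0 -0.015 0 0 0 0.38" --pt "-1 0 -0.015 0 0 0 0.48" --pt "-1 0 -0.015 0 0 0 0.58" --pt "-1 0 -0.015 0 0 0 0.68" --pt "-1 0 -0.015 0 0 0 0.78" --pt "-1 0 -0.015 0 0 0 0.88" --pt "-1 0 -0.015 0 0 0 0.97" --pt "-1 0 -0.015 0 0 0 1.04" --pt "-1 0 -0.015 0 0 0 1.08"

```text
time_s: 17.2
ee_pos: [0.4534, 0.2172, 0.182]
eef_rot: [3.141, 0.002, 1.901]
force: [-2.4, -9.7, 8.8]
grip_width: 0.0139
grip_force: 25.0
```

Call:
move_arm --pt "-1 0 0 0 0 0 0.012" --pt "-1 0 0 0 0 0 0.012" --pt "-1 0 0 0 0 0 0.012"

```text
time_s: 17.5
ee_pos: [0.4534, 0.2172, 0.1821]
eef_rot: [3.141, 0.002, 1.892]
force: [-3.1, -8.7, 8.8]
grip_width: 0.0139
grip_force: 25.0
```

```bash
python3 st.py
python3 - <<'E'
from h import *
np.set_printoptions(precision=4,suppress=True)
im,d,Tc,K=wcam();cv2.imwrite("pics/w6.png",im[...,::-1])
P=wcloud(Tc,K,d)
m=(np.hypot(P[...,0]-.4525,P[...,1]-.2192)<.045)&(P[...,2]>.192)&(P[...,2]<.206)&(d>0)
print(bar(P,m))
for n,z in(("salt_shaker_mid",.071),("pointer_tip",.018)):
    for c in("wrist","top","side"):
        if c!="wrist": i2,_=ctrl.camera(c);cv2.imwrite(f"pics/{c}6.png",cv2.resize(i2[130:250,130:290,::-1],None,fx=4,fy=4,interpolation=cv2.INTER_CUBIC))
        for r in ctrl.tip_of(c,n)[:3]: print(c,n,r["score"],r["point"],wray(Tc,K,r["point"],z) if c=="wrist" else ray(c,r["point"],z))
E
```

```text
('time_s', np.float64(17.5))
('qpos', array([ 0.3748,  0.2304,  1.6994, -0.0019,  1.2118,  0.0544]))
('ee_pos', array([0.4534, 0.2172, 0.1821]))
('eef_rot', array([3.1415, 0.0018, 1.8919]))
('force', array([-3.1366, -8.7481,  8.8338]))
('moment', array([-1.74  ,  0.4927, -0.0468]))
('grip_force', np.float64(25.0009))
('grip_width', np.float64(0.0139))
(array([0.4541, 0.2209]), (36.304771423339844, 58.77252960205078), np.float64(2.2473892462234217), 4037)
wrist salt_shaker_mid 0.6 [197.2, 230.8] [0.4103 0.1696 0.071 ]
top salt_shaker_mid 0.79 [145.6, 195.1] [0.4045 0.4202 0.071 ]
top salt_shaker_mid 0.72 [296.8, 164.0] [ 0.5095 -0.0412  0.071 ]
side salt_shaker_mid 0.53 [156.5, 213.9] [0.3849 0.4297 0.071 ]
wrist pointer_tip 0.97 [136.4, 246.4] [0.3518 0.1081 0.018 ]
```

View pics/w6.png

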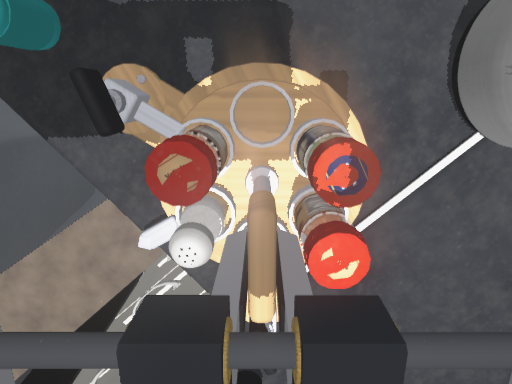

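View pics/side6.png

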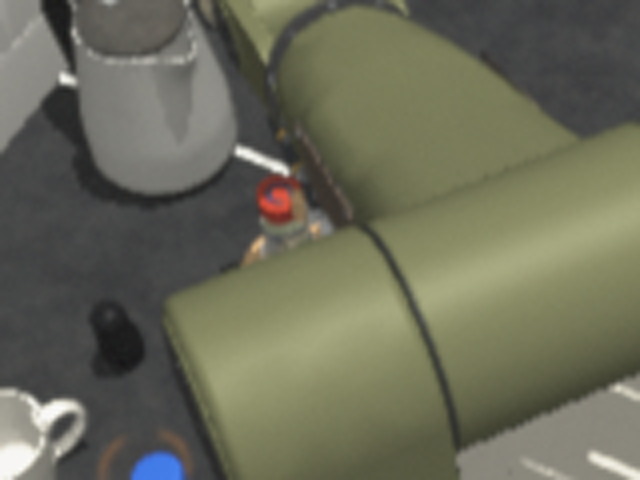

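Run:
```python
from h import *
o=ctrl.get_obs();print(o["time_s"],o["joint_vel"],o["grip_force"]);print(ctrl.hand_in())
```

```text
18.05 [-0.00112398 -0.0010384   0.00151556  0.00062106  0.00112268 -0.00108449] 25.000910460948944
the job is handed in; nothing more can be done
None
```

I loosened both brake screws to their end stops, then turned the turntable about 120° clockwise so the salt shaker stands at the pointer (within about 2°), and handed the job in at 18 s still gripping the handle, with all jars upright.

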